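# Set up the ink row at the tattoo station

### The job

The four ink bottles stand in the fitted cups of the carry tray in the order in which they will be used today. Move them one by one to the station's empty aluminium rack, one bottle upright in each bay, keeping the same left-to-right order, as seen from the robot, that they had on the tray. Set them down rather than dropping them, lay none on its side, and leave the spray can, the drink can and the balm jar where they stand.

Things in the scene. Friction and masses are not known exactly. Their poses are not given: they have to be found in the camera images.
- ink_small_mid (a point): smallest ink bottle: round black body 28 mm across, straight from its foot to 50 mm up (paper label band), pointed white twist cap; 74 mm tall, 35 g. Point: its centre, half-way up (37 mm above its foot). z is its long axis.
- ink_tall_mid (a point): tallest ink bottle: round black body 38 mm across, straight up to 66 mm, long pointed white twist cap; 100 mm tall, 85 g. Point: its centre, 50 mm above its foot. z is its long axis.
- ink_wide_mid (a point): wide ink bottle: round black body 52 mm across, straight up to 60 mm, broad flat white screw lid 44 mm across; 84 mm tall, 140 g. Point: its centre, 42 mm above its foot. z is its long axis.
- ink_square_mid (a point): square ink bottle: black body 42 x 42 mm with flat sides up to 64 mm (sides face its own x and y axes), round white cap 26 mm across; 90 mm tall, 120 g. Point: its centre, 45 mm above its foot. z is its long axis.
- tray: light grey plastic carry tray, fixed, left or right of the robot, 84 x 300 mm (x, y), 8 mm high, a wire loop handle across each end (y = +-147 mm, 37 mm high). Four fitted dark grey cups stand on it in a row at y = +105, +35, -35, -105 mm. Origin: centre of its underside, on the counter; z up, x away from the robot at yaw 0, +y along the row to the left.
- cup_small: dark grey cup fixed on the tray, fitted to the smallest bottle, which stands in it at the start: 39 mm outside, 34 mm inside, 14 mm high, floor 3 mm. Origin: centre of its underside (8 mm above the counter). It stays, so even when empty it shows that bottle's place in the row.
- cup_tall: dark grey cup fixed on the tray for the tallest bottle: 49 mm outside, 44 mm inside, 14 mm high, floor 3 mm. Origin: centre of its underside (8 mm above the counter).
- cup_wide: dark grey cup fixed on the tray for the wide bottle: 63 mm outside, 58 mm inside, 14 mm high, floor 3 mm. Origin: centre of its underside (8 mm above the counter).
- cup_square: square dark grey cup fixed on the tray for the square bottle: 53 mm outside, 47 mm inside, 14 mm high, floor 3 mm. Origin: centre of its underside (8 mm above the counter).
- rack: aluminium rack, fixed, empty, on the other side from the tray: four equal bays, 66 (y) x 70 mm (x) inside, centres at y = +105, +35, -35, -105 mm, x = 0. Above the counter: bay floor 10 mm, dividers and ends 28, front and back lips 20, wire loop handles over the ends 40 (at y = +-144, beside the end bays). Origin: centre of its underside, on the counter; z up, x away from the robot at yaw 0, +y along the row to the left.
- spray: bystander: spray can, 52 mm across, 168 mm tall, standing at the back. Origin: centre of its foot.
- drink: bystander: drink can, 66 mm across, 115 mm tall, standing at the back. Origin: centre of its foot.
- balm: bystander: low glass jar with a metal lid, 49 mm across, 36 mm tall, standing in the gap between tray and rack. Origin: centre of its foot.
There are look-alikes about, which are no part of the job. What is shaped like the part that bears ink_square_mid but pink or red is not meant. What is shaped like the part that bears ink_tall_mid but pink is not meant.

How it is judged:
At the end, for the whole second after the job is handed in: Each bottle stands at rest on the floor of the rack bay whose place in the row, counted from the left, is that of the bottle's own cup on the tray: within 28 mm of the bay's centre in x and in y of the rack, foot within 6 mm of the bay floor, tilted less than 0.12 rad, slower than 0.02 m/s (((y of cup_small in the frame of tray between 0.085 and 0.125 m and y of ink_small_mid in the frame of rack between 0.077 and 0.133 m) or (y of cup_small in the frame of tray between 0.015 and 0.055 m and y of ink_small_mid in the frame of rack between 0.007 and 0.063 m) or (y of cup_small in the frame of tray between -0.055 and -0.015 m and y of ink_small_mid in the frame of rack between -0.063 and -0.007 m) or (y of cup_small in the frame of tray between -0.125 and -0.085 m and y of ink_small_mid in the frame of rack between -0.133 and -0.077 m)) and x of ink_small_mid in the frame of rack between -0.028 and 0.028 m and z of ink_small_mid in the frame of rack between 0.041 and 0.053 m and angle between each of ink_small_mid, ink_tall_mid, ink_wide_mid, ink_square_mid's own z axis and vertical below 0.12 rad and linear speed of each of ink_small, ink_tall, ink_wide, ink_square below 0.02 m/s and ((y of cup_tall in the frame of tray between 0.085 and 0.125 m and y of ink_tall_mid in the frame of rack between 0.077 and 0.133 m) or (y of cup_tall in the frame of tray between 0.015 and 0.055 m and y of ink_tall_mid in the frame of rack between 0.007 and 0.063 m) or (y of cup_tall in the frame of tray between -0.055 and -0.015 m and y of ink_tall_mid in the frame of rack between -0.063 and -0.007 m) or (y of cup_tall in the frame of tray between -0.125 and -0.085 m and y of ink_tall_mid in the frame of rack between -0.133 and -0.077 m)) and x of ink_tall_mid in the frame of rack between -0.028 and 0.028 m and z of ink_tall_mid in the frame of rack between 0.054 and 0.066 m and ((y of cup_wide in the frame of tray between 0.085 and 0.125 m and y of ink_wide_mid in the frame of rack between 0.077 and 0.133 m) or (y of cup_wide in the frame of tray between 0.015 and 0.055 m and y of ink_wide_mid in the frame of rack between 0.007 and 0.063 m) or (y of cup_wide in the frame of tray between -0.055 and -0.015 m and y of ink_wide_mid in the frame of rack between -0.063 and -0.007 m) or (y of cup_wide in the frame of tray between -0.125 and -0.085 m and y of ink_wide_mid in the frame of rack between -0.133 and -0.077 m)) and x of ink_wide_mid in the frame of rack between -0.028 and 0.028 m and z of ink_wide_mid in the frame of rack between 0.046 and 0.058 m and ((y of cup_square in the frame of tray between 0.085 and 0.125 m and y of ink_square_mid in the frame of rack between 0.077 and 0.133 m) or (y of cup_square in the frame of tray between 0.015 and 0.055 m and y of ink_square_mid in the frame of rack between 0.007 and 0.063 m) or (y of cup_square in the frame of tray between -0.055 and -0.015 m and y of ink_square_mid in the frame of rack between -0.063 and -0.007 m) or (y of cup_square in the frame of tray between -0.125 and -0.085 m and y of ink_square_mid in the frame of rack between -0.133 and -0.077 m)) and x of ink_square_mid in the frame of rack between -0.028 and 0.028 m and z of ink_square_mid in the frame of rack between 0.049 and 0.061 m); the robot touches nothing.
It fails at once if a bottle is tipped on its side (more than 1 rad from upright) (angle between any of ink_small_mid, ink_tall_mid, ink_wide_mid, ink_square_mid's own z axis and vertical above 1 rad).
It fails at once if a bottle is let go in the air, more than 35 mm above its standing height in the rack ((height (world z) of ink_small_mid above 0.082 m and contact force between each of the arm, the fingers and ink_small below 0.05 N) or (height (world z) of ink_tall_mid above 0.095 m and contact force between each of the arm, the fingers and ink_tall below 0.05 N) or (height (world z) of ink_wide_mid above 0.087 m and contact force between each of the arm, the fingers and ink_wide below 0.05 N) or (height (world z) of ink_square_mid above 0.09 m and contact force between each of the arm, the fingers and ink_square below 0.05 N)).
It fails at once if the spray can, the drink can or the balm jar is shifted by more than 30 mm (distance of any of spray, drink, balm from where it was at the start of the episode above 0.03 m).
It also fails if it takes over 128 s, if anything falls off the work surface, if the arm or the gripper's body presses on something with over 40 N, if the wrist force passes 120 N, or if a joint passes its speed limit or range.

### The arm

A 6-joint arm with a two-finger parallel gripper is mounted at the origin on the work surface. World frame = base frame: x ahead of the robot, y to its left, z up, the work surface at z = 0. Lengths are in m, angles in rad, forces in N, time in s.
With the tool pointing down it reaches from about 0.35 to 0.725 m from the base axis. Payload 4.3 kg.
Tool frame: the origin (TCP) lies midway between the tips of the shut fingers; the grasp point (between the pads) lies 19 mm behind it (arm.grasp_offset is the distance from the TCP to the grasp point, in m); z points along the fingers, y is the line along which they close (so a half turn about z gives the same grasp; the last joint's range is limited). The gripper opens to 85 mm and grips with 20 to 120 N. Pads are 22 mm wide; open, the fingers measure 114 mm over their backs; the gripper's body (76 mm by 85 mm) begins 54 mm behind the grasp point. The pads swing forward as they close: fully open they stand 13 mm farther back than shut.
Start: joints at [1.021, 0.377, 0.081, 1.274, 0, 1.46], TCP at [0.245, 0.52, 0.201] pointing down, gripper open.
Joint ranges: [-2.72, 2.72], [-0.84, 1.66], [-1.02, 1.22], [-1.77, 2.12], [-1.37, 1.28], [-3.14, 3.14]. Speed limits (rad/s): [2.57, 2.57, 3.14, 3.14, 3.14, 3.14].

### API

Orientations are given as a rotation vector (axis times angle).
In Python, from workcell import arm, capture, camera_model gives the robot as it stands.
- The arm moves only by the shell command python3 -m pendant 'ROWS' [OPENING]. ROWS is JSON, a list of rows, each an object with "delta_pos": the shift along the tool's x, y, z in m, a list of three; "turn": the turn about the tool's z in degrees. In form: [{"delta_pos": [dx, dy, dz], "turn": turn}, ...]. A call has 1 to 12 rows; each row is the pose to reach, as a shift and turn from the pose commanded when the call began, along the tool's axes at that moment; what a row does not reach only later rows make up. A row lasts 1/8 s, in which the tool goes at most 62.5 mm and 10.7 degrees, less where a joint would pass 70% of its speed; a pose out of reach is approached as far as the arm can. A call with a gripper value outside its range is refused whole. OPENING is the finger opening in m, from 0 to 0.0854, set as the call begins (- or left out, the last holds). The fingers move at their own pace and stop on an object; the grip force is fixed at half the most. Time passes only in rows, so rows that repeat a pose let the fingers close. It gives the time, the measured TCP pose, the force, the opening and the grip force at its end, in the units of the state.
- arm.get_obs(): the state, without advancing time (a new reading comes with each control period).
- capture(name): name is "scene" or "top"; returns the picture (384x512x3 uint8, red, green, blue); there is no depth.
- camera_model(name): a dict with "K" (3x3 intrinsics, pixels), "k1" (the pictures are not rectified: a ray, as slopes to the right and down, at radius r is drawn at 1 + k1 r^2 times it, then the intrinsics apply), "R" (3x3) and "t" (3): a world point X has camera coordinates R X + t. Camera axes: x right, y down, z forward; pixel columns grow to the right and rows downward; lengths in m; the calibration is good to about 2 mm. A picture is of the moment at which its call begins. camera_model takes no time and is no camera call.
- arm.job_done(): hands the job in; it is judged then, once.
The state is a dict: "clock": time; "joint_positions": joint angles; "joint_velocities": joint speeds; "joint_efforts": joint torques, N m; "eef_pos": TCP position; "eef_rot": TCP orientation; "force": force on the tool from outside, world axes, zero at the start; "ft_torque": the same for the moment, N m; "grip_width": finger opening in m; "finger_force": force on a finger pad.
Only numpy, scipy, OpenCV 4.12 (cv2) and the standard library are available. Lean on these libraries where they do the work, as an engineer would, in place of code of your own. Each camera call takes 0.05 s, during which the arm holds its last target. There are 200 camera calls.

## Working session

There is one attempt and no reset: what is moved stays moved. The work goes in short steps, Python scripts to look and compute and a shell command to move; the robot and the scene stay as the last step left them, time stands still between calls to the robot, and variables do not carry over. Pictures are saved under pics/ and viewed, at most 14 in all, crops included, and the job is handed in when it is done.

```bash
mkdir -p pics; python3 - <<'E'
from workcell import arm,capture,camera_model
import cv2
for n in("scene","top"):
    cv2.imwrite(f"pics/{n}0.png",capture(n)[:,:,::-1]); m=camera_model(n); print(n,m)
o=arm.get_obs();print(o)
E
```

```text
scene {'K': array([[396.20343191,   0.        , 259.85732144],
       [  0.        , 396.20343191, 189.73020889],
       [  0.        ,   0.        ,   1.        ]]), 'k1': -0.039745490720432174, 'R': array([[-0.71850524,  0.69540684,  0.0126313 ],
       [ 0.52031709,  0.54947385, -0.65371907],
       [-0.46154128, -0.46312829, -0.7566319 ]]), 't': array([ 0.41105891, -0.26388445,  1.15254846])}
top {'K': array([[373.7331849 ,   0.        , 258.41246483],
       [  0.        , 373.7331849 , 189.53507031],
       [  0.        ,   0.        ,   1.        ]]), 'k1': -0.10521683005000858, 'R': array([[ 0.02081347, -0.99978262,  0.00122695],
       [-0.97511362, -0.02057082, -0.22074935],
       [ 0.2207266 ,  0.00339815, -0.9753298 ]]), 't': array([0.00269667, 0.57098746, 0.9876724 ])}
{'clock': 0.1, 'joint_positions': array([ 1.02069602e+00,  3.78019351e-01,  7.97886920e-02,  1.27440393e+00,
       -5.23184626e-06,  1.46049887e+00]), 'joint_velocities': array([-1.53327464e-03, -1.93240778e-03,  2.72374730e-03, -1.88117943e-05,
        8.59590620e-04, -3.83524107e-04]), 'joint_efforts': array([ 9.90712360e-04, -4.64692140e+01,  2.70583194e+01,  1.20568517e-02,
       -7.20972662e-05,  3.96373025e-06]), 'eef_pos': array([0.24447417, 0.51973946, 0.19984891]), 'eef_rot': array([-6.85157159e-01, -3.06536183e+00,  2.73369781e-03]), 'force': array([-0.56353495, -0.41967425,  0.42050926]), 'ft_torque': array([0.00361098, 0.0102117 , 0.01041585]), 'finger_force': 0.0, 'grip_width': 0.08528174231998581}
```

View pics/top0.png

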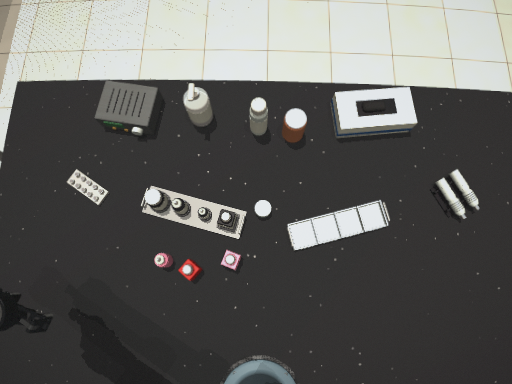

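View pics/scene0.png

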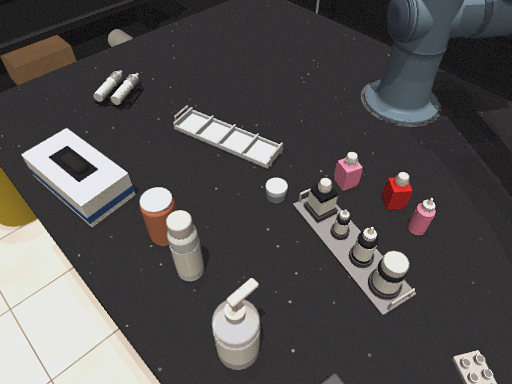

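Top view: the tray is at left (145–245, 188–237) and holds wide (155,197), tall (180,205), small (204,213) and square (227,220), left to right. The rack is empty at (288–388, 203–248). The look-alikes standing off the tray are pink tall (163,260), red square (189,269) and pink square (231,260), so I choose the four black bottles on the tray. I'll check that choice in a close crop.

```bash
python3 - <<'E'
import cv2,numpy as np
im=cv2.imread("pics/top0.png")
a=cv2.resize(im[180:245,135:255],None,fx=6.6,fy=6.6,interpolation=cv2.INTER_CUBIC)[:,:790]
b=cv2.resize(im[195:255,280:395],None,fx=5,fy=5,interpolation=cv2.INTER_CUBIC)
b=b[:160] if 0 else b
c=np.zeros((600,790,3),np.uint8); c[:300,:575]=b; a2=cv2.resize(im[180:240,135:255],None,fx=5,fy=5,interpolation=cv2.INTER_CUBIC); c[300:600,:600]=a2
cv2.imwrite("pics/crop1.png",c)
E
```

```text
(no output)
```

View pics/crop1.png

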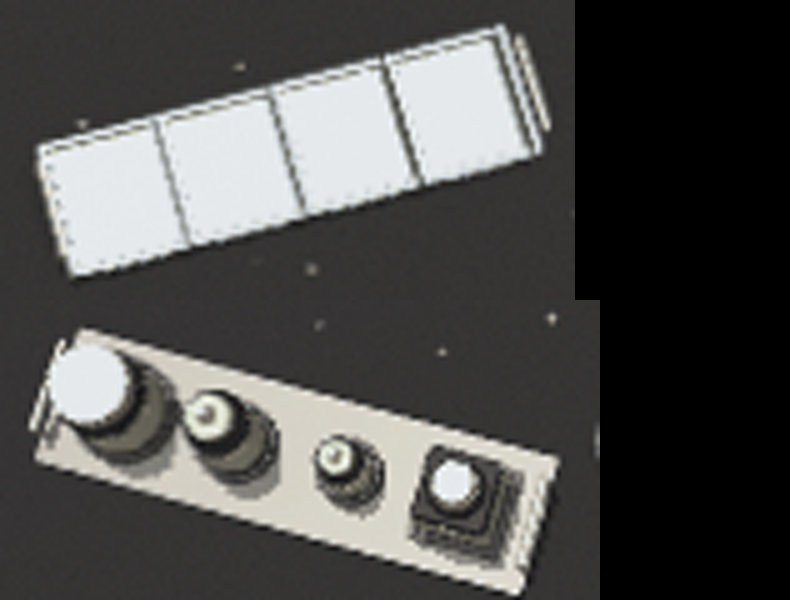

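The crop confirms the four black bottles. From the left they are the wide one with the flat lid, the tall pointed one, the small pointed one and the square one. All four rack bays are empty. Next I'll measure positions.

```bash
cat > h.py <<'E'
import cv2,numpy as np
from workcell import arm,capture,camera_model
from scipy.spatial.transform import Rotation as Ro
def ray(n,px):
    m=camera_model(n); p=np.atleast_2d(np.array(px,float))
    q=cv2.undistortPoints(p.reshape(-1,1,2),m["K"],np.array([m["k1"],0,0,0.])).reshape(-1,2)
    d=np.c_[q,np.ones(len(q))]@m["R"]; return -m["R"].T@m["t"],d
def plane(n,px,z):
    c,d=ray(n,px); return (c+d*((z-c[2])/d[:,2])[:,None])[:,:2]
def tri(pt,ps):
    A=[];b=[]
    for n,p in(("top",pt),("scene",ps)):
        c,d=ray(n,p); d=d[0]/np.linalg.norm(d[0]); P=np.eye(3)-np.outer(d,d); A.append(P); b.append(P@c)
    return np.linalg.lstsq(np.vstack(A),np.hstack(b),rcond=None)[0]
def rows(x,y,z,yaw):
    """needed tool-frame shift and turn to reach TCP xyz with closing axis at world angle yaw (deg)"""
    o=arm.get_obs(); R=Ro.from_rotvec(o["eef_rot"]).as_matrix()
    d=R.T@(np.array([x,y,z])-o["eef_pos"])
    cur=np.degrees(np.arctan2(R[1,1],R[0,1])); t=(yaw-cur+90)%180-90
    print("delta",d.round(4),"turn(tool z)",round(-t,1),"closing axis now",round(cur,1),"j",o["joint_positions"].round(2))
E
python3 - <<'E'
from h import *
T=cv2.imread("pics/top0.png");S=cv2.imread("pics/scene0.png")
def rect(box,th,z,name):
    x0,y0,x1,y1=box; g=cv2.cvtColor(T,6)[y0:y1,x0:x1]
    m=cv2.morphologyEx((g>th).astype(np.uint8),cv2.MORPH_OPEN,np.ones((3,3)))
    m=cv2.morphologyEx(m,cv2.MORPH_CLOSE,np.ones((5,5)))
    c=max(cv2.findContours(m,0,1)[0],key=cv2.contourArea).reshape(-1,2)+[x0,y0]
    w=plane("top",c,z).astype(np.float32)
    print(name,z,cv2.minAreaRect(w), cv2.boxPoints(cv2.minAreaRect(w)).round(3).tolist())
rect((135,180,255,245),110,.008,"tray"); 
for z in(.02,.028):rect((280,195,395,255),110,z,"rack")
# caps: white blobs
for n,I,boxes in(("top",T,dict(wide=(143,186,164,206),tall=(171,197,187,212),small=(197,205,212,219),sq=(220,210,234,224))),("scene",S,dict(wide=(375,250,412,284),tall=(358,224,380,245),small=(335,207,353,226),sq=(315,176,334,193)))):
    for k,(x0,y0,x1,y1) in boxes.items():
        g=cv2.cvtColor(I,6)[y0:y1,x0:x1]; l,lab,st,ce=cv2.connectedComponentsWithStats((g>(225 if k in("wide","sq") else 170)).astype(np.uint8))
        i=1+np.argmax(st[1:,4]); c=ce[i]+[x0,y0]; print(n,k,c.round(1),st[i],{z:plane(n,c,z).round(4).tolist() for z in [dict(wide=.095,tall=.105,small=.08,sq=.101)[k]]})
# tray corners as picked in the crop
for nm,p,z in(("tray",[[79,29],[36,161],[520,294],[558,160]],.008),):
    print(nm,plane("top",np.array(p)/5+[135,180]-.4,z).round(4).tolist())
print("rack div",plane("top",np.array([[156,120],[188,245],[270,92],[303,213],[384,62],[421,183]])/5+[280,195]-.4,.028).round(4).tolist())
print("rack corners",plane("top",np.array([[38,146],[70,277],[540,153],[503,25]])/5+[280,195]-.4,.024).round(4).tolist())
E
```

```text
tray 0.008 ((0.5148423314094543, 0.20889119803905487), (0.3091292083263397, 0.08432701230049133), 76.00193786621094) [[0.43700000643730164, 0.0689999982714653], [0.5180000066757202, 0.04899999871850014], [0.5929999947547913, 0.3490000069141388], [0.5109999775886536, 0.36899998784065247]]
rack 0.02 ((0.480491578578949, -0.2116996794939041), (0.07970274239778519, 0.2812022566795349), 15.416858673095703) [[0.4050000011920929, -0.08699999749660492], [0.4790000021457672, -0.3580000102519989], [0.5559999942779541, -0.3370000123977661], [0.4819999933242798, -0.06599999964237213]]
rack 0.028 ((0.4794308543205261, -0.21003299951553345), (0.07910645753145218, 0.2790985405445099), 15.416892051696777) [[0.40400001406669617, -0.0860000029206276], [0.4779999852180481, -0.35499998927116394], [0.5550000071525574, -0.33399999141693115], [0.47999998927116394, -0.06499999761581421]]
top wide [151.7 196.1] [  2   3  15  15 173] {0.095: [[0.5392, 0.3065]]}
top tall [177.2 200.8] [ 0  0 16 11 81] {0.105: [[0.5258, 0.2326]]}
top small [203.4 208. ] [ 0  0 15 10 78] {0.08: [[0.512, 0.1644]]}
top sq [225. 216.] [ 2  3  7  7 45] {0.101: [[0.488, 0.1023]]}
scene wide [396.  261.4] [  9   2  25  20 377] {0.095: [[0.5414, 0.3085]]}
scene tall [369.8 233.1] [ 5  3 14 12 95] {0.105: [[0.5328, 0.2435]]}
scene small [343.5 213. ] [ 2  0 12 11 59] {0.08: [[0.5128, 0.173]]}
scene sq [325.3 181.3] [ 6  2 10  8 53] {0.101: [[0.4907, 0.1047]]}
tray [[0.5893, 0.3391], [0.5087, 0.3583], [0.4376, 0.069], [0.5164, 0.0492]]
rack div [[0.4966, -0.1373], [0.4254, -0.155], [0.5141, -0.2035], [0.4446, -0.2211], [0.5329, -0.2708], [0.4628, -0.29]]
rack corners [[0.4808, -0.0698], [0.4065, -0.0884], [0.4816, -0.3622], [0.557, -0.3438]]
```

Tray yaw is about −14° and rack yaw about +15.4°. Cup positions are consistent with the cap rays, within 2 mm on wide and square.

```bash
cat >> h.py <<'E'
CUP=dict(wide=(.5385,.3060),tall=(.5214,.2379),small=(.5046,.1699),sq=(.4877,.1020))
BAY=dict(wide=(.4521,-.1118),tall=(.4707,-.1793),small=(.4893,-.2467),sq=(.5079,-.3142))
def cup(k,z): rows(*CUP[k],z,-14)
def bay(k,z): rows(*BAY[k],z,15.4)
E
python3 -c "
from h import *
cup('wide',.2)"
```

```text
delta [-3.57e-01 -6.82e-02 -1.00e-04] turn(tool z) 78.8 closing axis now 64.8 j [ 1.02  0.38  0.08  1.27 -0.    1.46]
```

```bash
python3 -m pendant '[{"delta_pos":[-0.04,-0.008,0],"turn":8},{"delta_pos":[-0.08,-0.016,0],"turn":17},{"delta_pos":[-0.12,-0.024,0],"turn":26},{"delta_pos":[-0.16,-0.032,0],"turn":35},{"delta_pos":[-0.20,-0.040,0],"turn":44},{"delta_pos":[-0.24,-0.048,0],"turn":53},{"delta_pos":[-0.28,-0.054,0],"turn":62},{"delta_pos":[-0.32,-0.062,0],"turn":71},{"delta_pos":[-0.357,-0.068,0],"turn":78.8},{"delta_pos":[-0.357,-0.068,0],"turn":78.8},{"delta_pos":[-0.357,-0.068,0],"turn":78.8},{"delta_pos":[-0.357,-0.068,0],"turn":78.8}]' 0.0854
python3 -c "
from h import *
cup('wide',.032)
cv2.imwrite('pics/s1.png',capture('scene')[150:334,256:,::-1].repeat(2,0).repeat(2,1))"
```

```text
clock: 1.6
eef_pos: [0.5379, 0.3075, 0.2007]
eef_rot: [-2.474, -1.936, 0.001]
force: [-0.8, 0.0, -0.6]
grip_width: 0.0854
finger_force: 0.0
delta [-0.0012  0.001   0.1687] turn(tool z) 0.1 closing axis now -13.9 j [0.42 0.47 0.23 1.33 0.   2.23]
```

View pics/s1.png

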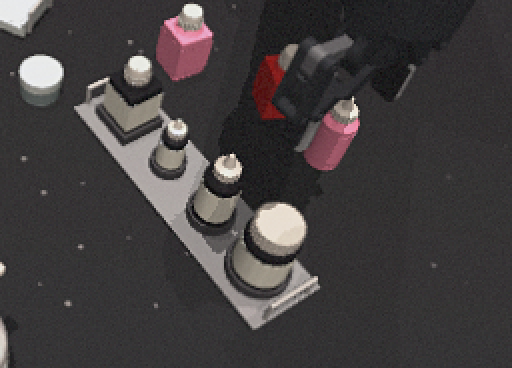

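The gripper is above the row. I'll descend partway and check its alignment over the wide bottle from the top.

```bash
python3 -m pendant '[{"delta_pos":[-0.001,0.001,0.03],"turn":0},{"delta_pos":[-0.001,0.001,0.06],"turn":0},{"delta_pos":[-0.001,0.001,0.09],"turn":0},{"delta_pos":[-0.001,0.001,0.10],"turn":0},{"delta_pos":[-0.001,0.001,0.10],"turn":0}]'
python3 -c "
from h import *
cup('wide',.032)
a=capture('scene')[150:300,312:512,::-1].repeat(4,0).repeat(4,1)
cv2.imwrite('pics/s2.png',a)"
```

```text
clock: 2.28
eef_pos: [0.5389, 0.3058, 0.1006]
eef_rot: [-2.475, -1.935, 0.001]
force: [-0.4, 0.3, 0.9]
grip_width: 0.0852
finger_force: 0.0
delta [ 0.0002 -0.0004  0.0686] turn(tool z) 0.0 closing axis now -14.0 j [0.41 0.51 0.03 1.09 0.   2.23]
```

View pics/s2.png

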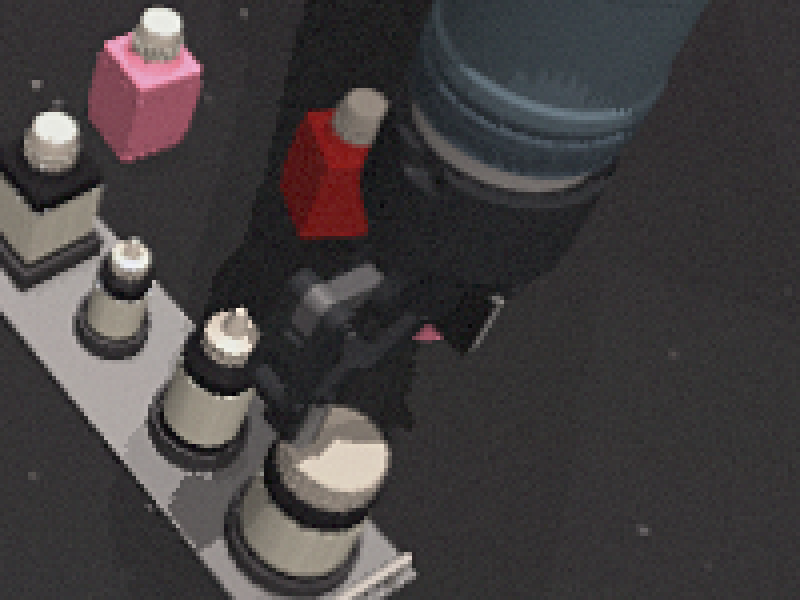

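```bash
python3 -c "
from h import *
for p,z in(((385,388),.1136),((385,388),.118),((300,430),.1136),((470,345),.1136),((340,445),.095)):print(p,plane('scene',np.array(p)/4+[312,150],z).round(4))"
```

```text
(385, 388) [[0.5143 0.3099]]
(385, 388) [[0.5177 0.3106]]
(300, 430) [[0.5592 0.296 ]]
(470, 345) [[0.4669 0.3243]]
(340, 445) [[0.5398 0.3096]]
```

```bash
python3 -c "
from h import *
a=capture('scene')[205:280,360:450,::-1]
a=cv2.convertScaleAbs(cv2.resize(a,None,fx=4.4,fy=6,interpolation=2) if 0 else cv2.resize(a,None,fx=7,fy=7,interpolation=2),alpha=2.2,beta=10)
m=camera_model('scene')
def pr(X):
    c=m['R']@X+m['t'];s=c[:2]/c[2];s=s*(1+m['k1']*(s@s));return (m['K'][:2,:2]@s+m['K'][:2,2]-[360,205])*7
u=np.array([np.cos(np.radians(-14)),np.sin(np.radians(-14)),0])
o=arm.get_obs()['eef_pos']
for e,z,c in((.0426,.0136,(0,255,0)),(-.0426,.0136,(0,255,0)),(.0426,.03,(255,0,0)),(-.0426,.03,(255,0,0)),(0,0,(0,0,255))):
    cv2.circle(a,tuple(int(v) for v in pr(o+u*e+[0,0,z])),4,c,-1)
cv2.imwrite('pics/s3.png',a)"
```

```text
(no output)
```

View pics/s3.png

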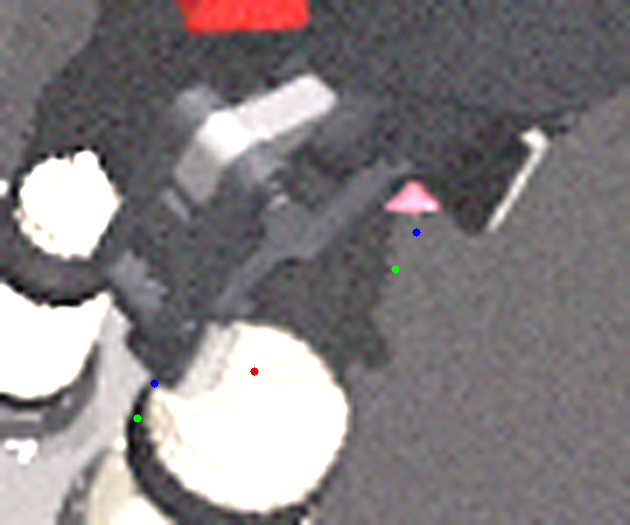

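```bash
python3 -c "
from h import *
a=capture('top')[150:235,110:220,::-1]
a=cv2.convertScaleAbs(cv2.resize(a,None,fx=7,fy=7,interpolation=2),alpha=2.2,beta=10)
m=camera_model('top')
def pr(X):
    c=m['R']@X+m['t'];s=c[:2]/c[2];s=s*(1+m['k1']*(s@s));return (m['K'][:2,:2]@s+m['K'][:2,2]-[110,150])*7
u=np.array([np.cos(np.radians(-14)),np.sin(np.radians(-14)),0])
o=arm.get_obs()['eef_pos']
for e,z,c in((.0426,.0136,(0,255,0)),(-.0426,.0136,(0,255,0)),(.0426,.036,(255,0,0)),(-.0426,.036,(255,0,0)),(0,0,(0,0,255))):
    cv2.circle(a,tuple(int(v) for v in pr(o+u*e+[0,0,z])),4,c,-1)
cv2.imwrite('pics/s4.png',a)"
```

```text
(no output)
```

View pics/s4.png

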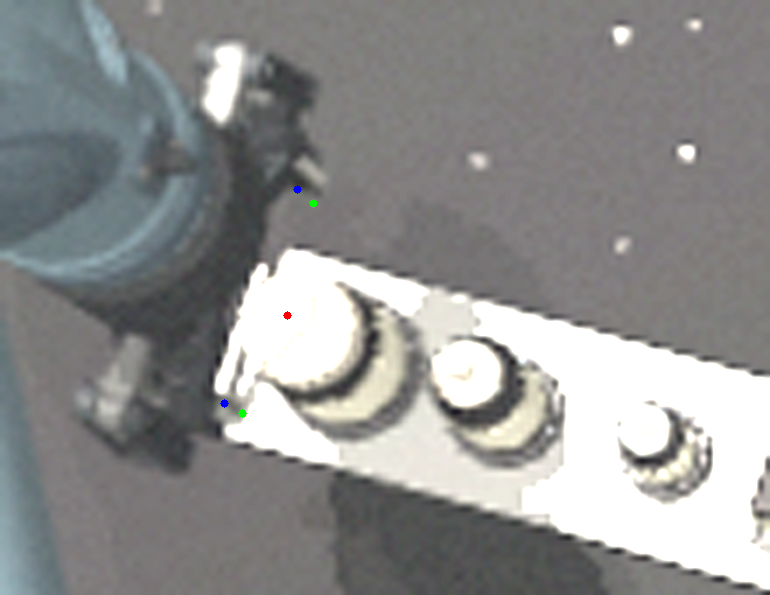

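Both views fit a TCP centred on the wide bottle. The open fingertips just sit higher than I had marked, so I'll descend and grip.

```bash
python3 -m pendant '[{"delta_pos":[0,0,0.02],"turn":0},{"delta_pos":[0,0,0.04],"turn":0},{"delta_pos":[0,0,0.055],"turn":0},{"delta_pos":[0,0,0.070],"turn":0},{"delta_pos":[0,0,0.071],"turn":0},{"delta_pos":[0,0,0.071],"turn":0}]' 
python3 -c "
from h import *
cup('wide',.03)
cv2.imwrite('pics/s5.png',capture('scene')[180:310,330:490,::-1].repeat(4,0).repeat(4,1))"
```

```text
clock: 3.18
eef_pos: [0.54, 0.3057, 0.0301]
eef_rot: [2.476, 1.934, 0.001]
force: [-0.2, 1.1, -0.4]
grip_width: 0.0859
finger_force: 0.0
delta [-0.0001 -0.0015  0.0001] turn(tool z) -0.0 closing axis now -14.0 j [ 0.41  0.56 -0.08  0.93  0.    2.23]
```

View pics/s5.png

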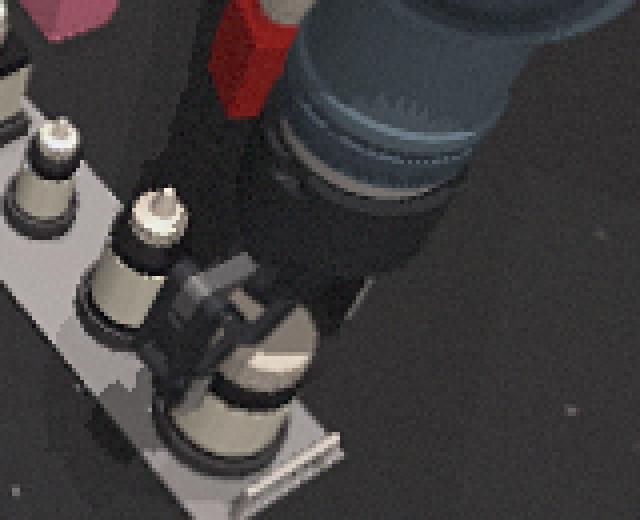

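The fingers straddle the wide bottle, with the near tip at (180,410), and nothing is touching. Closing and lifting slightly.

```bash
python3 -m pendant '[{"delta_pos":[0,0,0],"turn":0},{"delta_pos":[0,0,0],"turn":0},{"delta_pos":[0,0,0],"turn":0},{"delta_pos":[0,0,0],"turn":0},{"delta_pos":[0,0,0],"turn":0},{"delta_pos":[0,0,0],"turn":0}]' 0.03
python3 -m pendant '[{"delta_pos":[0,0,-0.01],"turn":0},{"delta_pos":[0,0,-0.03],"turn":0},{"delta_pos":[0,0,-0.06],"turn":0},{"delta_pos":[0,0,-0.09],"turn":0},{"delta_pos":[0,0,-0.12],"turn":0},{"delta_pos":[0,0,-0.125],"turn":0},{"delta_pos":[0,0,-0.125],"turn":0}]'
python3 -c "
from h import *
bay('wide',.155)
cv2.imwrite('pics/s6.png',capture('scene')[130:310,300:500,::-1].repeat(3,0).repeat(3,1))"
```

```text
clock: 3.98
eef_pos: [0.54, 0.3059, 0.0309]
eef_rot: [2.475, 1.934, 0.002]
force: [-2.1, -0.7, 5.8]
grip_width: 0.049
finger_force: 61.8
clock: 4.85
eef_pos: [0.5396, 0.3055, 0.1543]
eef_rot: [-2.476, -1.934, 0.0]
force: [0.4, 0.8, -2.2]
grip_width: 0.0485
finger_force: 62.3
delta [-0.4261  0.0161 -0.0007] turn(tool z) -29.4 closing axis now -14.0 j [0.41 0.49 0.13 1.21 0.   2.23]
```

View pics/s6.png

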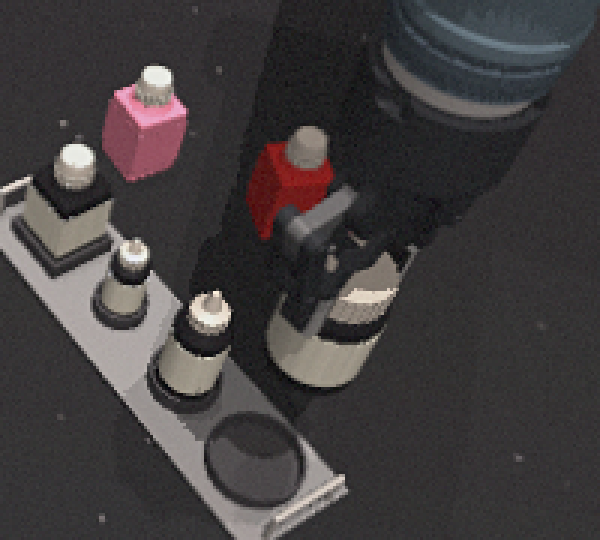

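The bottle is held upright and the cup is empty. Moving to bay 1.

```bash
python3 -m pendant '[{"delta_pos":[-0.025,0.001,0],"turn":-2},{"delta_pos":[-0.06,0.003,0],"turn":-4},{"delta_pos":[-0.10,0.004,0],"turn":-7},{"delta_pos":[-0.15,0.006,0],"turn":-10},{"delta_pos":[-0.20,0.008,0],"turn":-14},{"delta_pos":[-0.25,0.01,0],"turn":-18},{"delta_pos":[-0.30,0.012,0],"turn":-22},{"delta_pos":[-0.34,0.013,0],"turn":-25},{"delta_pos":[-0.38,0.014,0],"turn":-27},{"delta_pos":[-0.41,0.015,0],"turn":-29},{"delta_pos":[-0.426,0.016,0],"turn":-29.4},{"delta_pos":[-0.426,0.016,0],"turn":-29.4}]'
python3 -m pendant '[{"delta_pos":[0,0,0],"turn":0},{"delta_pos":[0,0,0],"turn":0}]'
python3 -c "
from h import *
bay('wide',.03)
cv2.imwrite('pics/s7.png',capture('scene')[60:220,120:320,::-1].repeat(3,0).repeat(3,1))"
```

```text
clock: 6.4
eef_pos: [0.4509, -0.112, 0.1533]
eef_rot: [-1.905, -2.495, 0.001]
force: [0.5, 1.0, -1.6]
grip_width: 0.0488
finger_force: 62.3
clock: 6.65
eef_pos: [0.452, -0.1107, 0.1543]
eef_rot: [-1.902, -2.5, -0.0]
force: [0.3, -0.4, -2.0]
grip_width: 0.0486
finger_force: 62.3
delta [-1.100e-03 -1.000e-04  1.243e-01] turn(tool z) 0.1 closing axis now 15.5 j [-0.38  0.18 -0.31  1.08  0.    0.92]
```

View pics/s7.png

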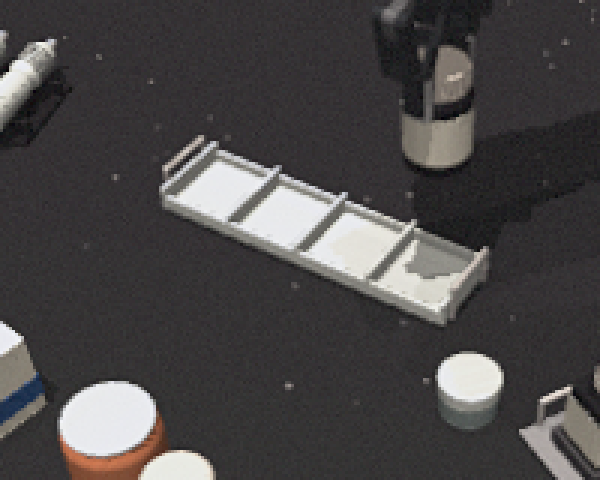

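```bash
python3 -c "
from h import *
p=np.array([[413,228],[372,278],[345,198],[302,248],[278,172],[232,220]])/3+[120,60]-.3
w=plane('scene',p,.028);print(w.round(4).tolist(),w.mean(0),(w[::2]/2+w[1::2]/2).round(4).tolist())"
```

```text
[[0.4375, -0.1486], [0.5034, -0.1277], [0.4533, -0.2168], [0.5213, -0.1936], [0.4727, -0.2835], [0.5417, -0.2609]] [ 0.48832514 -0.20518345] [[0.4705, -0.1382], [0.4873, -0.2052], [0.5072, -0.2722]]
```

```bash
python3 -c "
from h import *
out=[]
for n,(x0,y0,x1,y1) in(('scene',(165,100,290,170)),('top',(283,198,393,253))):
    m=camera_model(n)
    a=cv2.resize(capture(n)[y0:y1,x0:x1,::-1],None,fx=6,fy=5.2 if 0 else 6,interpolation=2)[:300 if n=='top' else 300+0]
    if n=='scene': a=cv2.resize(capture(n)[y0:y1,x0:x1,::-1],None,fx=6,fy=6,interpolation=2)
    f=6
    for c,col in(((.480,-.213),(0,0,255)),((.488,-.205),(0,160,0))):
        for y in(-70,0,70):
            for x in(-35,35):
                t=np.radians(15.4);X=np.array([c[0]+(x*np.cos(t)-y*np.sin(t))/1e3,c[1]+(x*np.sin(t)+y*np.cos(t))/1e3,.028])
                q=m['R']@X+m['t'];s=q[:2]/q[2];s=s*(1+m['k1']*(s@s));p=(m['K'][:2,:2]@s+m['K'][:2,2]-[x0,y0]+.5)*f
                cv2.circle(a,tuple(int(v) for v in p),3,col,-1)
    out.append(cv2.copyMakeBorder(a,0,0,0,750-a.shape[1],0))
c=np.vstack(out);c=cv2.resize(c,None,fx=.79,fy=.79);print(c.shape);cv2.imwrite('pics/s8.png',c)"
```

```text
(569, 592, 3)
```

View pics/s8.png

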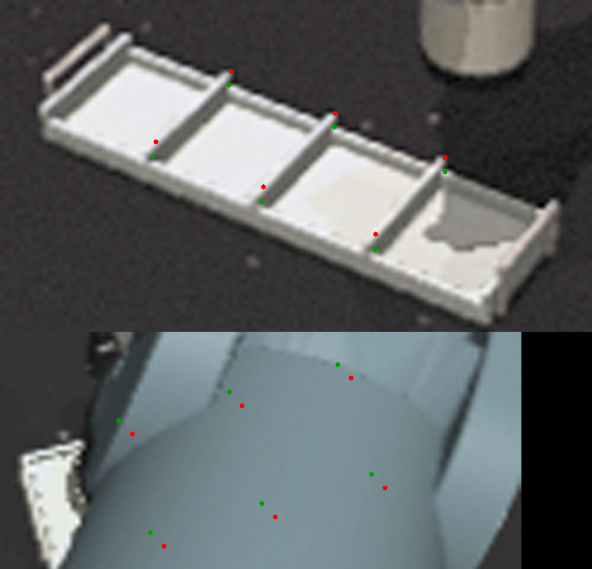

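The divider tops in the scene view put the rack centre about 3 mm further out and left, so I'll use (0.482, −0.211).

```bash
sed -i 's/^BAY=.*/BAY=dict(wide=(.4541,-.1098),tall=(.4727,-.1773),small=(.4913,-.2447),sq=(.5099,-.3122))/' h.py; python3 -c "
from h import *
bay('wide',.031)"
```

```text
delta [0.0008 0.0021 0.1237] turn(tool z) 0.1 closing axis now 15.5 j [-0.38  0.18 -0.31  1.08  0.    0.92]
```

```bash
python3 -m pendant '[{"delta_pos":[0.001,0.002,0.02],"turn":0},{"delta_pos":[0.001,0.002,0.05],"turn":0},{"delta_pos":[0.001,0.002,0.08],"turn":0},{"delta_pos":[0.001,0.002,0.10],"turn":0},{"delta_pos":[0.001,0.002,0.11],"turn":0},{"delta_pos":[0.001,0.002,0.118],"turn":0},{"delta_pos":[0.001,0.002,0.122],"turn":0},{"delta_pos":[0.001,0.002,0.124],"turn":0},{"delta_pos":[0.001,0.002,0.124],"turn":0},{"delta_pos":[0.001,0.002,0.124],"turn":0}]'
```

```text
clock: 8.1
eef_pos: [0.4541, -0.1103, 0.0311]
eef_rot: [1.903, 2.498, 0.0]
force: [0.3, 0.4, -1.1]
grip_width: 0.0488
finger_force: 62.3
```

```bash
python3 -m pendant '[{"delta_pos":[0,0,0.001],"turn":0},{"delta_pos":[0,0,0.001],"turn":0},{"delta_pos":[0,0,0.001],"turn":0},{"delta_pos":[0,0,0.001],"turn":0},{"delta_pos":[0,0,0.001],"turn":0},{"delta_pos":[0,0,0.001],"turn":0}]' 0.0854
python3 -m pendant '[{"delta_pos":[0,0,-0.015],"turn":0},{"delta_pos":[0,0,-0.04],"turn":0},{"delta_pos":[0,0,-0.08],"turn":0},{"delta_pos":[0,0,-0.12],"turn":0},{"delta_pos":[0,0,-0.125],"turn":0},{"delta_pos":[0,0,-0.125],"turn":0}]'
python3 -c "
from h import *
cup('tall',.156)"
```

```text
clock: 8.85
eef_pos: [0.4538, -0.1101, 0.0297]
eef_rot: [-1.904, -2.499, -0.0]
force: [-0.0, -0.6, 1.0]
grip_width: 0.0855
finger_force: 0.0
clock: 9.6
eef_pos: [0.4538, -0.1102, 0.1545]
eef_rot: [1.904, 2.499, 0.0]
force: [0.2, -0.0, -0.6]
grip_width: 0.0853
finger_force: 0.0
delta [ 0.3176  0.1576 -0.0015] turn(tool z) 29.4 closing axis now 15.4 j [-0.37  0.18 -0.31  1.08  0.    0.93]
```

```bash
python3 -m pendant '[{"delta_pos":[0.03,0.015,0],"turn":3},{"delta_pos":[0.07,0.035,0],"turn":7},{"delta_pos":[0.11,0.055,0],"turn":11},{"delta_pos":[0.15,0.075,0],"turn":15},{"delta_pos":[0.19,0.095,0],"turn":19},{"delta_pos":[0.23,0.115,0],"turn":23},{"delta_pos":[0.27,0.134,0],"turn":26},{"delta_pos":[0.30,0.149,0],"turn":28},{"delta_pos":[0.3175,0.1575,0],"turn":29.4},{"delta_pos":[0.3175,0.1575,0],"turn":29.4},{"delta_pos":[0.3175,0.1575,0],"turn":29.4}]'
python3 -c "
from h import *
cup('tall',.043)"
```

```text
clock: 10.98
eef_pos: [0.5203, 0.2369, 0.1534]
eef_rot: [-2.475, -1.934, 0.004]
force: [0.2, 0.1, 0.0]
grip_width: 0.0855
finger_force: 0.0
delta [0.0014 0.001  0.1104] turn(tool z) -0.0 closing axis now -14.0 j [ 0.32  0.39 -0.02  1.16 -0.    2.13]
```

```bash
python3 -m pendant '[{"delta_pos":[0.001,0.001,0.03],"turn":0},{"delta_pos":[0.001,0.001,0.06],"turn":0},{"delta_pos":[0.001,0.001,0.085],"turn":0},{"delta_pos":[0.001,0.001,0.10],"turn":0},{"delta_pos":[0.001,0.001,0.108],"turn":0},{"delta_pos":[0.001,0.001,0.11],"turn":0},{"delta_pos":[0.001,0.001,0.11],"turn":0}]'
python3 -m pendant '[{"delta_pos":[0,0,0],"turn":0},{"delta_pos":[0,0,0],"turn":0},{"delta_pos":[0,0,0],"turn":0},{"delta_pos":[0,0,0],"turn":0},{"delta_pos":[0,0,0],"turn":0},{"delta_pos":[0,0,0],"turn":0},{"delta_pos":[0,0,0],"turn":0}]' 0.02
python3 -m pendant '[{"delta_pos":[0,0,-0.01],"turn":0},{"delta_pos":[0,0,-0.03],"turn":0},{"delta_pos":[0,0,-0.06],"turn":0},{"delta_pos":[0,0,-0.09],"turn":0},{"delta_pos":[0,0,-0.12],"turn":0},{"delta_pos":[0,0,-0.125],"turn":0},{"delta_pos":[0,0,-0.125],"turn":0}]'
python3 -c "
from h import *
bay('tall',.168)
a=capture('scene');b=a[30:240,150:420,::-1];cv2.imwrite('pics/s9.png',cv2.resize(b,None,fx=2.8,fy=2.8))"
```

```text
clock: 11.85
eef_pos: [0.5231, 0.2387, 0.0454]
eef_rot: [2.475, 1.934, 0.002]
force: [1.0, 0.4, -0.1]
grip_width: 0.0855
finger_force: 0.0
clock: 12.72
eef_pos: [0.523, 0.2387, 0.0455]
eef_rot: [2.475, 1.934, 0.002]
force: [-0.6, -0.3, 5.4]
grip_width: 0.0313
finger_force: 54.7
clock: 13.6
eef_pos: [0.5223, 0.2385, 0.1692]
eef_rot: [-2.475, -1.934, 0.0]
force: [-0.5, 0.1, -0.8]
grip_width: 0.0313
finger_force: 53.6
delta [-0.4154  0.0524  0.0012] turn(tool z) -29.4 closing axis now -14.0 j [0.32 0.39 0.01 1.2  0.   2.13]
```

View pics/s9.png

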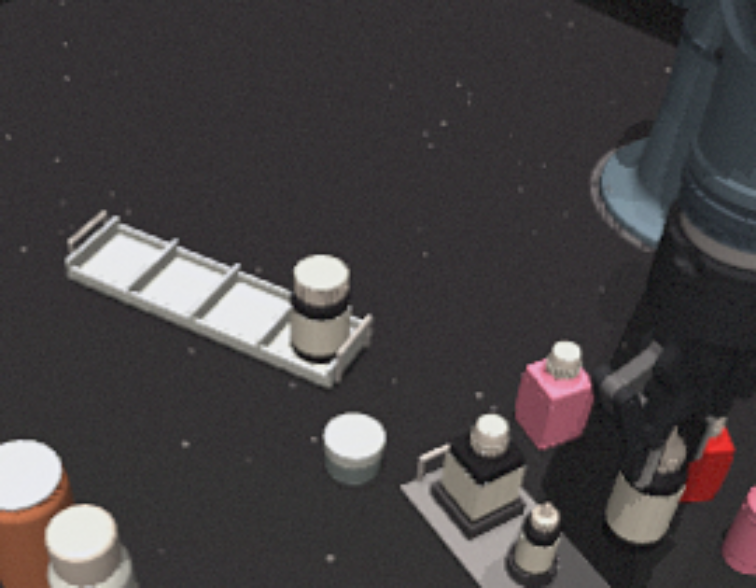

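Wide stands upright in bay 1, at (320,310) in the crop. Tall is held upright at (645,500). Moving it to bay 2.

```bash
python3 -m pendant '[{"delta_pos":[-0.025,0.003,0],"turn":-2},{"delta_pos":[-0.06,0.008,0],"turn":-4},{"delta_pos":[-0.10,0.013,0],"turn":-7},{"delta_pos":[-0.145,0.018,0],"turn":-10},{"delta_pos":[-0.19,0.024,0],"turn":-14},{"delta_pos":[-0.235,0.03,0],"turn":-18},{"delta_pos":[-0.28,0.035,0],"turn":-22},{"delta_pos":[-0.325,0.041,0],"turn":-25},{"delta_pos":[-0.365,0.046,0],"turn":-27},{"delta_pos":[-0.395,0.050,0],"turn":-29},{"delta_pos":[-0.4155,0.0525,0],"turn":-29.4},{"delta_pos":[-0.4155,0.0525,0],"turn":-29.4}]'
python3 -m pendant '[{"delta_pos":[0,0,0],"turn":0},{"delta_pos":[0,0,0],"turn":0}]'
python3 -c "
from h import *
bay('tall',.045)"
```

```text
clock: 15.15
eef_pos: [0.4718, -0.178, 0.168]
eef_rot: [-1.905, -2.494, 0.001]
force: [0.5, 0.5, -0.4]
grip_width: 0.031
finger_force: 53.6
clock: 15.4
eef_pos: [0.4727, -0.1763, 0.1693]
eef_rot: [-1.902, -2.499, -0.0]
force: [0.8, -0.4, 0.3]
grip_width: 0.0317
finger_force: 53.6
delta [-0.001  -0.0002  0.1243] turn(tool z) 0.1 closing axis now 15.5 j [-0.48  0.25 -0.18  1.14  0.    0.82]
```

```bash
python3 -m pendant '[{"delta_pos":[-0.001,0,0.02],"turn":0},{"delta_pos":[-0.001,0,0.05],"turn":0},{"delta_pos":[-0.001,0,0.08],"turn":0},{"delta_pos":[-0.001,0,0.10],"turn":0},{"delta_pos":[-0.001,0,0.11],"turn":0},{"delta_pos":[-0.001,0,0.118],"turn":0},{"delta_pos":[-0.001,0,0.122],"turn":0},{"delta_pos":[-0.001,0,0.124],"turn":0},{"delta_pos":[-0.001,0,0.124],"turn":0},{"delta_pos":[-0.001,0,0.124],"turn":0}]'
```

```text
clock: 16.65
eef_pos: [0.4735, -0.1785, 0.0461]
eef_rot: [1.903, 2.498, 0.0]
force: [0.1, 0.9, -0.1]
grip_width: 0.0315
finger_force: 53.7
```

```bash
python3 -m pendant '[{"delta_pos":[0,0,0.001],"turn":0},{"delta_pos":[0,0,0.0015],"turn":0},{"delta_pos":[0,0,0.0015],"turn":0},{"delta_pos":[0,0,0.0015],"turn":0}]'
python3 -m pendant '[{"delta_pos":[0,0,0],"turn":0},{"delta_pos":[0,0,0],"turn":0},{"delta_pos":[0,0,0],"turn":0},{"delta_pos":[0,0,0],"turn":0},{"delta_pos":[0,0,0],"turn":0},{"delta_pos":[0,0,0],"turn":0},{"delta_pos":[0,0,0],"turn":0}]' 0.0854
python3 -m pendant '[{"delta_pos":[0,0,-0.015],"turn":0},{"delta_pos":[0,0,-0.04],"turn":0},{"delta_pos":[0,0,-0.08],"turn":0},{"delta_pos":[0,0,-0.11],"turn":0},{"delta_pos":[0,0,-0.11],"turn":0},{"delta_pos":[0,0,-0.11],"turn":0}]'
python3 -c "
from h import *
cup('small',.156)"
```

```text
clock: 17.15
eef_pos: [0.4735, -0.1784, 0.0447]
eef_rot: [1.903, 2.499, 0.001]
force: [-0.3, 1.3, 5.3]
grip_width: 0.0316
finger_force: 55.9
clock: 18.02
eef_pos: [0.4733, -0.1783, 0.0442]
eef_rot: [1.904, 2.499, 0.0]
force: [-0.7, 0.4, 0.4]
grip_width: 0.0852
finger_force: 0.0
clock: 18.77
eef_pos: [0.4731, -0.1783, 0.1542]
eef_rot: [1.904, 2.499, 0.0]
force: [0.5, 0.1, 0.5]
grip_width: 0.0852
finger_force: 0.0
delta [ 0.3273  0.1229 -0.0018] turn(tool z) 29.4 closing axis now 15.4 j [-0.49  0.26 -0.21  1.1   0.    0.82]
```

```bash
python3 -m pendant '[{"delta_pos":[0.03,0.011,0],"turn":3},{"delta_pos":[0.07,0.026,0],"turn":7},{"delta_pos":[0.11,0.041,0],"turn":11},{"delta_pos":[0.15,0.056,0],"turn":15},{"delta_pos":[0.19,0.071,0],"turn":19},{"delta_pos":[0.23,0.086,0],"turn":23},{"delta_pos":[0.27,0.101,0],"turn":26},{"delta_pos":[0.31,0.116,0],"turn":28},{"delta_pos":[0.3275,0.123,0],"turn":29.4},{"delta_pos":[0.3275,0.123,0],"turn":29.4},{"delta_pos":[0.3275,0.123,0],"turn":29.4}]'
python3 -c "
from h import *
cup('small',.027)
# check where wide and tall stand: white caps in top view
I=capture('top');g=I.min(2)
for k,z,zf in(('wide',.094,0),('tall',.105,0)):print(k,BAY[k])
S=capture('scene');cv2.imwrite('pics/n1.png',S[:,:,::-1]);cv2.imwrite('pics/n2.png',I[:,:,::-1])"
```

```text
clock: 20.15
eef_pos: [0.504, 0.1693, 0.1533]
eef_rot: [-2.475, -1.934, 0.003]
force: [-0.2, -1.0, 0.2]
grip_width: 0.0856
finger_force: 0.0
delta [0.0008 0.0007 0.1263] turn(tool z) -0.0 closing axis now -14.0 j [ 0.21  0.31 -0.14  1.12 -0.    2.02]
wide (0.4541, -0.1098)
tall (0.4727, -0.1773)
```

```bash
python3 -m pendant '[{"delta_pos":[0.001,0.0005,0.03],"turn":0},{"delta_pos":[0.001,0.0005,0.06],"turn":0},{"delta_pos":[0.001,0.0005,0.09],"turn":0},{"delta_pos":[0.001,0.0005,0.11],"turn":0},{"delta_pos":[0.001,0.0005,0.12],"turn":0},{"delta_pos":[0.001,0.0005,0.125],"turn":0},{"delta_pos":[0.001,0.0005,0.125],"turn":0},{"delta_pos":[0.001,0.0005,0.125],"turn":0}]'
python3 -m pendant '[{"delta_pos":[0,0,0],"turn":0},{"delta_pos":[0,0,0],"turn":0},{"delta_pos":[0,0,0],"turn":0},{"delta_pos":[0,0,0],"turn":0},{"delta_pos":[0,0,0],"turn":0},{"delta_pos":[0,0,0],"turn":0},{"delta_pos":[0,0,0],"turn":0}]' 0.01
python3 -m pendant '[{"delta_pos":[0,0,-0.01],"turn":0},{"delta_pos":[0,0,-0.03],"turn":0},{"delta_pos":[0,0,-0.06],"turn":0},{"delta_pos":[0,0,-0.09],"turn":0},{"delta_pos":[0,0,-0.12],"turn":0},{"delta_pos":[0,0,-0.13],"turn":0},{"delta_pos":[0,0,-0.13],"turn":0}]'
python3 -c "
from h import *
bay('small',.155)
a=capture('scene');b=a[30:240,150:420,::-1];cv2.imwrite('pics/s10.png',cv2.resize(b,None,fx=2.8,fy=2.8))"
```

```text
clock: 21.25
eef_pos: [0.5063, 0.1711, 0.03]
eef_rot: [2.475, 1.934, 0.002]
force: [0.1, -0.2, -0.3]
grip_width: 0.0855
finger_force: 0.0
clock: 22.12
eef_pos: [0.5062, 0.171, 0.0296]
eef_rot: [2.475, 1.934, 0.002]
force: [1.9, -0.3, 4.2]
grip_width: 0.022
finger_force: 53.5
clock: 23.0
eef_pos: [0.5056, 0.171, 0.1593]
eef_rot: [2.476, 1.934, 0.001]
force: [0.2, -0.3, -0.8]
grip_width: 0.0218
finger_force: 52.3
delta [-0.4068  0.0867  0.0042] turn(tool z) -29.4 closing axis now -14.0 j [ 0.21  0.31 -0.13  1.14  0.    2.02]
```

View pics/s10.png

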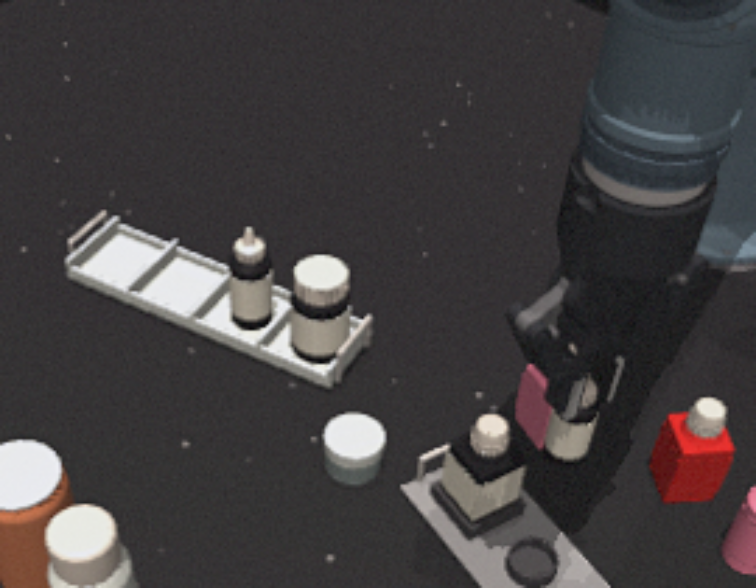

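Tall stands upright in bay 2 at (250,285), and small is held upright at (570,420). Moving it to bay 3.

```bash
python3 -m pendant '[{"delta_pos":[-0.025,0.005,0],"turn":-2},{"delta_pos":[-0.06,0.013,0],"turn":-4},{"delta_pos":[-0.10,0.021,0],"turn":-7},{"delta_pos":[-0.145,0.031,0],"turn":-10},{"delta_pos":[-0.19,0.041,0],"turn":-14},{"delta_pos":[-0.235,0.05,0],"turn":-18},{"delta_pos":[-0.28,0.06,0],"turn":-22},{"delta_pos":[-0.325,0.069,0],"turn":-25},{"delta_pos":[-0.365,0.078,0],"turn":-27},{"delta_pos":[-0.395,0.084,0],"turn":-29},{"delta_pos":[-0.407,0.087,0],"turn":-29.4},{"delta_pos":[-0.407,0.087,0],"turn":-29.4}]'
python3 -m pendant '[{"delta_pos":[0,0,0],"turn":0},{"delta_pos":[0,0,0],"turn":0}]'
python3 -c "
from h import *
bay('small',.029)"
```

```text
clock: 24.55
eef_pos: [0.4909, -0.2447, 0.1581]
eef_rot: [-1.904, -2.496, -0.001]
force: [0.4, 0.2, 0.9]
grip_width: 0.0219
finger_force: 52.2
clock: 24.8
eef_pos: [0.4915, -0.2438, 0.1592]
eef_rot: [-1.902, -2.5, -0.0]
force: [0.1, 0.9, -0.4]
grip_width: 0.0221
finger_force: 52.2
delta [-0.0009 -0.0005  0.1302] turn(tool z) 0.1 closing axis now 15.5 j [-0.58  0.34 -0.08  1.15  0.    0.72]
```

```bash
python3 -m pendant '[{"delta_pos":[-0.001,0,0.02],"turn":0},{"delta_pos":[-0.001,0,0.05],"turn":0},{"delta_pos":[-0.001,0,0.08],"turn":0},{"delta_pos":[-0.001,0,0.10],"turn":0},{"delta_pos":[-0.001,0,0.115],"turn":0},{"delta_pos":[-0.001,0,0.124],"turn":0},{"delta_pos":[-0.001,0,0.128],"turn":0},{"delta_pos":[-0.001,0,0.1305],"turn":0},{"delta_pos":[-0.001,0,0.1305],"turn":0},{"delta_pos":[-0.001,0,0.1305],"turn":0}]'
```

```text
clock: 26.05
eef_pos: [0.4921, -0.2462, 0.0291]
eef_rot: [1.903, 2.498, 0.0]
force: [0.5, -0.2, 0.4]
grip_width: 0.0212
finger_force: 52.3
```

```bash
python3 -m pendant '[{"delta_pos":[0,0,0.0005],"turn":0},{"delta_pos":[0,0,0.0005],"turn":0},{"delta_pos":[0,0,0.0005],"turn":0}]'
python3 -m pendant '[{"delta_pos":[0,0,0],"turn":0},{"delta_pos":[0,0,0],"turn":0},{"delta_pos":[0,0,0],"turn":0},{"delta_pos":[0,0,0],"turn":0},{"delta_pos":[0,0,0],"turn":0},{"delta_pos":[0,0,0],"turn":0},{"delta_pos":[0,0,0],"turn":0}]' 0.0854
python3 -m pendant '[{"delta_pos":[0,0,-0.015],"turn":0},{"delta_pos":[0,0,-0.04],"turn":0},{"delta_pos":[0,0,-0.08],"turn":0},{"delta_pos":[0,0,-0.12],"turn":0},{"delta_pos":[0,0,-0.127],"turn":0},{"delta_pos":[0,0,-0.127],"turn":0}]'
python3 -c "
from h import *
cup('sq',.156)"
```

```text
clock: 26.42
eef_pos: [0.4921, -0.2462, 0.0287]
eef_rot: [1.903, 2.498, 0.0]
force: [-0.5, 0.7, 4.7]
grip_width: 0.0218
finger_force: 54.4
clock: 27.3
eef_pos: [0.4918, -0.246, 0.0282]
eef_rot: [1.904, 2.499, 0.0]
force: [0.4, -0.6, -0.0]
grip_width: 0.0856
finger_force: 0.0
clock: 28.05
eef_pos: [0.4922, -0.2462, 0.156]
eef_rot: [1.903, 2.498, 0.0]
force: [0.6, -0.2, -0.1]
grip_width: 0.0853
finger_force: 0.0
delta [ 3.369e-01  8.820e-02 -3.000e-04] turn(tool z) 29.4 closing axis now 15.4 j [-0.58  0.34 -0.09  1.14  0.    0.72]
```

```bash
python3 -m pendant '[{"delta_pos":[0.03,0.008,0],"turn":3},{"delta_pos":[0.07,0.018,0],"turn":7},{"delta_pos":[0.11,0.029,0],"turn":11},{"delta_pos":[0.15,0.039,0],"turn":15},{"delta_pos":[0.19,0.05,0],"turn":19},{"delta_pos":[0.23,0.06,0],"turn":23},{"delta_pos":[0.27,0.071,0],"turn":26},{"delta_pos":[0.31,0.081,0],"turn":28},{"delta_pos":[0.337,0.088,0],"turn":29.4},{"delta_pos":[0.337,0.088,0],"turn":29.4},{"delta_pos":[0.337,0.088,0],"turn":29.4},{"delta_pos":[0.337,0.088,0],"turn":29.4}]'
python3 -c "
from h import *
cup('sq',.037)"
```

```text
clock: 29.55
eef_pos: [0.4868, 0.1013, 0.1548]
eef_rot: [-2.477, -1.932, 0.001]
force: [0.1, 0.5, 0.2]
grip_width: 0.0857
finger_force: 0.0
delta [0.001  0.0008 0.1178] turn(tool z) -0.1 closing axis now -14.1 j [ 0.08  0.24 -0.23  1.1  -0.    1.89]
```

```bash
python3 -m pendant '[{"delta_pos":[0.001,0.0005,0.03],"turn":0},{"delta_pos":[0.001,0.0005,0.06],"turn":0},{"delta_pos":[0.001,0.0005,0.09],"turn":0},{"delta_pos":[0.001,0.0005,0.108],"turn":0},{"delta_pos":[0.001,0.0005,0.116],"turn":0},{"delta_pos":[0.001,0.0005,0.119],"turn":0},{"delta_pos":[0.001,0.0005,0.119],"turn":0},{"delta_pos":[0.001,0.0005,0.119],"turn":0}]'
python3 -m pendant '[{"delta_pos":[0,0,0],"turn":0},{"delta_pos":[0,0,0],"turn":0},{"delta_pos":[0,0,0],"turn":0},{"delta_pos":[0,0,0],"turn":0},{"delta_pos":[0,0,0],"turn":0},{"delta_pos":[0,0,0],"turn":0},{"delta_pos":[0,0,0],"turn":0}]' 0.02
python3 -m pendant '[{"delta_pos":[0,0,-0.01],"turn":0},{"delta_pos":[0,0,-0.03],"turn":0},{"delta_pos":[0,0,-0.06],"turn":0},{"delta_pos":[0,0,-0.09],"turn":0},{"delta_pos":[0,0,-0.12],"turn":0},{"delta_pos":[0,0,-0.125],"turn":0},{"delta_pos":[0,0,-0.125],"turn":0},{"delta_pos":[0,0,-0.125],"turn":0}]'
python3 -c "
from h import *
bay('sq',.162)"
```

```text
clock: 30.55
eef_pos: [0.4886, 0.1032, 0.037]
eef_rot: [2.475, 1.934, 0.002]
force: [-0.6, -0.3, 0.2]
grip_width: 0.0854
finger_force: 0.0
clock: 31.42
eef_pos: [0.4884, 0.1032, 0.0368]
eef_rot: [2.475, 1.934, 0.002]
force: [-0.0, -0.6, 5.9]
grip_width: 0.0404
finger_force: 60.4
clock: 32.42
eef_pos: [0.4867, 0.103, 0.1597]
eef_rot: [-2.474, -1.933, 0.004]
force: [-0.8, 0.6, -1.9]
grip_width: 0.04
finger_force: 60.9
delta [-0.3973  0.123  -0.0023] turn(tool z) -29.4 closing axis now -14.0 j [ 0.08  0.24 -0.22  1.12  0.    1.9 ]
```

```bash
python3 -m pendant '[{"delta_pos":[-0.025,0.008,0],"turn":-2},{"delta_pos":[-0.06,0.019,0],"turn":-4},{"delta_pos":[-0.10,0.031,0],"turn":-7},{"delta_pos":[-0.14,0.043,0],"turn":-10},{"delta_pos":[-0.185,0.057,0],"turn":-14},{"delta_pos":[-0.23,0.071,0],"turn":-18},{"delta_pos":[-0.275,0.085,0],"turn":-22},{"delta_pos":[-0.32,0.099,0],"turn":-25},{"delta_pos":[-0.36,0.111,0],"turn":-27},{"delta_pos":[-0.385,0.119,0],"turn":-29},{"delta_pos":[-0.397,0.123,0],"turn":-29.4},{"delta_pos":[-0.397,0.123,0],"turn":-29.4}]'
python3 -m pendant '[{"delta_pos":[0,0,0],"turn":0},{"delta_pos":[0,0,0],"turn":0}]'
python3 -c "
from h import *
bay('sq',.036)"
```

```text
clock: 33.92
eef_pos: [0.5107, -0.3117, 0.1602]
eef_rot: [-1.904, -2.497, -0.001]
force: [0.2, 0.5, -1.4]
grip_width: 0.0397
finger_force: 60.9
clock: 34.17
eef_pos: [0.5112, -0.3106, 0.1612]
eef_rot: [-1.902, -2.5, -0.0]
force: [-1.1, -0.1, -0.5]
grip_width: 0.0399
finger_force: 60.9
delta [-0.0012 -0.0016  0.1252] turn(tool z) 0.1 closing axis now 15.5 j [-0.65  0.44  0.07  1.2   0.    0.65]
```

```bash
python3 -m pendant '[{"delta_pos":[-0.001,-0.001,0.02],"turn":0},{"delta_pos":[-0.001,-0.001,0.05],"turn":0},{"delta_pos":[-0.001,-0.001,0.08],"turn":0},{"delta_pos":[-0.001,-0.001,0.10],"turn":0},{"delta_pos":[-0.001,-0.001,0.11],"turn":0},{"delta_pos":[-0.001,-0.001,0.118],"turn":0},{"delta_pos":[-0.001,-0.001,0.122],"turn":0},{"delta_pos":[-0.001,-0.001,0.124],"turn":0},{"delta_pos":[-0.001,-0.001,0.1245],"turn":0},{"delta_pos":[-0.001,-0.001,0.1245],"turn":0},{"delta_pos":[-0.001,-0.001,0.1245],"turn":0}]'
```

```text
clock: 35.55
eef_pos: [0.5106, -0.3132, 0.0369]
eef_rot: [1.904, 2.499, 0.0]
force: [0.5, -0.6, -1.6]
grip_width: 0.04
finger_force: 60.9
```

```bash
python3 -m pendant '[{"delta_pos":[0,0,0.001],"turn":0},{"delta_pos":[0,0,0.001],"turn":0},{"delta_pos":[0,0,0.001],"turn":0}]'
python3 -m pendant '[{"delta_pos":[0,0,0],"turn":0},{"delta_pos":[0,0,0],"turn":0},{"delta_pos":[0,0,0],"turn":0},{"delta_pos":[0,0,0],"turn":0},{"delta_pos":[0,0,0],"turn":0},{"delta_pos":[0,0,0],"turn":0},{"delta_pos":[0,0,0],"turn":0}]' 0.0854
python3 -m pendant '[{"delta_pos":[0,0,-0.015],"turn":0},{"delta_pos":[0,0,-0.04],"turn":0},{"delta_pos":[0,0,-0.08],"turn":0},{"delta_pos":[0,0,-0.12],"turn":0},{"delta_pos":[0,0,-0.16],"turn":0},{"delta_pos":[0,0,-0.16],"turn":0}]'
python3 -c "
from h import *
a=capture('scene');b=a[40:250,100:370,::-1];cv2.imwrite('pics/s11.png',cv2.resize(b,None,fx=2.8,fy=2.8))"
```

```text
clock: 35.92
eef_pos: [0.5106, -0.3132, 0.0359]
eef_rot: [1.903, 2.499, 0.0]
force: [-0.4, -1.1, 1.1]
grip_width: 0.0396
finger_force: 61.1
clock: 36.8
eef_pos: [0.5104, -0.313, 0.0357]
eef_rot: [-1.904, -2.499, -0.0]
force: [0.4, -0.2, 1.2]
grip_width: 0.0854
finger_force: 0.0
clock: 37.55
eef_pos: [0.5128, -0.3148, 0.201]
eef_rot: [1.898, 2.492, 0.0]
force: [0.1, 0.0, 0.3]
grip_width: 0.0855
finger_force: 0.0
```

View pics/s11.png

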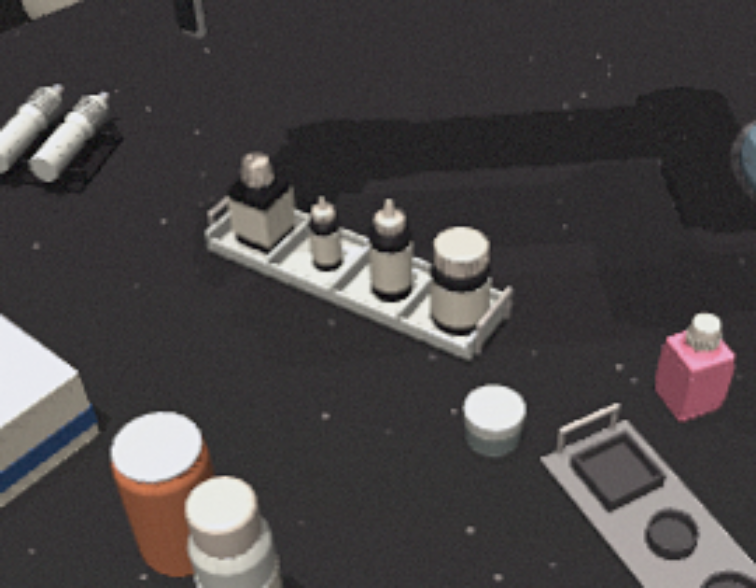

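All four bottles stand upright in their own bays: square (262,215), small (325,240), tall (390,255) and wide (460,285) in the crop. The balm jar, spray can and drink can are undisturbed, and the gripper is clear. Handing in.

```bash
python3 -c "
from workcell import arm
print(arm.job_done())"
```

```text
the job is handed in; nothing more can be done
None
```

I moved all four ink bottles to the rack, upright and in tray order from the left (wide, tall, small, square), and handed the job in at about 38 s; the hand-in returned no verdict, but the last picture showed every bottle in its bay and the other objects undisturbed.

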